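Hang the slide rack on both hooks of the drying stand

ROBOT

A 7-joint arm with a two-finger parallel gripper is mounted at the origin on the work surface. World frame = base frame: x ahead of the robot, y to its left, z up, the work surface at z = 0. Lengths are in m, angles in degrees, forces in N, time in s.
With the tool pointing down it reaches from about 0.425 to 0.875 m from the base axis. Payload 4.7 kg.
Tool frame: the origin (TCP) lies between the finger pads; the fingertips stand bot.nose_length ahead of it and the grasp point (between the pads) is the TCP (bot.nose_length is the distance from the TCP to the fingertips, in m); z points along the fingers, y is the line along which they close (so a half turn about z gives the same grasp; the last joint's range is limited). The gripper opens to 87 mm and grips with 3 to 60 N. Pads are 19 mm wide; open, the fingers measure 117 mm over their backs; the gripper's body (75 mm by 190 mm) begins 51 mm behind the grasp point.
Start: joints at [-65.655, 18.392, -4.016, 83.108, 1.295, 78.541, -3.26], TCP at [0.26, 0.596, 0.242] pointing down, gripper open.
Joint ranges: [-163.93, 163.93], [-17.29, 119.83], [-79.2, 71.16], [3.27, 140.29], [-89.18, 269.18], [5.43, 117.66], [-154.24, 154.24]. Speed limits (degrees/s): [147.25, 147.25, 180, 180, 180, 180, 180].

INTERFACE

Orientations are given as a 3x3 rotation matrix whose columns are the frame's x, y, z axes.
In Python, from cell import bot gives the robot as it stands.
- The arm moves only by the shell command python3 -m handwheel 'ROWS'. ROWS is JSON, a list of rows, each an object of numbers: "rx", "ry", "rz": the turn, a rotation vector about the world's x, y, z normalised to -1 to 1, where 1 is 0.12 rad; "x", "y", "z": the shift along the world's x, y, z normalised to -1 to 1, where 1 is 0.03 m; "hand": the gripper's target within -1 to 1 (shut at 1, half-way at 0, fully open at -1). In form: [{"rx": .., "ry": .., "rz": .., "x": .., "y": .., "z": .., "hand": ..}, ...]. A call has exactly 10 rows; each row shifts and turns the commanded pose from where the row before left it; what a row does not reach is not made up. A row lasts 1/10 s, in which the tool goes at most 50 mm and 8.59 degrees, less where a joint would pass 70% of its speed; a pose out of reach is approached as far as the arm can. A call with a number of a shift or a turn outside -1 to 1 is refused whole. A call with a gripper value outside its range is refused whole. The fingers move at their own pace and stop on an object; the grip force is fixed at half the most. Time passes only in rows, so rows that do not move let the fingers close, or fill a call up. It gives the time, the measured TCP pose, the force, the opening and the grip force at its end, in the units of the state.
- bot.state(): the state, without advancing time (a new reading comes with each control period).
- bot.get_image(name): name is "scene" or "side" or "wrist"; returns (picture, depth): 420x560x3 uint8, red, green, blue; 420x560 float32, m along the optical axis (not along the pixel's ray), 0 where there is no reading.
- bot.get_calibration(name): a dict with "fx", "fy", "cx", "cy" (pixels), "k1" (the pictures are not rectified: a ray, as slopes to the right and down, at radius r is drawn at 1 + k1 r^2 times it, then the intrinsics apply), "R" (3x3) and "t" (3): a world point X has camera coordinates R X + t; the wrist camera has in their place "tool_from_camera" (4x4, takes a point from camera to tool coordinates, whose origin is the TCP and whose axes are the flange's). Camera axes: x right, y down, z forward; pixel columns grow to the right and rows downward; lengths in m; the calibration is good to about 2 mm. A picture is of the moment at which its call begins: read the wrist's pose just before it. get_calibration takes no time and is no camera call.
- bot.sign_off(): hands the job in; it is judged then, once.
Trained networks look in the newest picture that a camera, given by its name, has taken for a name from the list of things; names that differ only in an ending like _2 or _b are one class to them, and where a whole thing is asked for, a point or a joint stands for the part that bears it (a point fixed in the world has none). Each returns a list of dicts, best first, with "score" (0 to 1); they miss things now and then, are a little off and sometimes report something else, mostly with a low value. They report only what shows in the picture. A call takes as long as a camera call.
- bot.outline_of(camera, thing): "pixels" (420x560 bool, what is visible of it).
- bot.landmark_of(camera, thing): "centre" ([x, y, z] in m, in the coordinates of the camera as it stood for that picture, good to about 4 mm: a listed point, or the origin of a listed thing).
The state is a dict: "time_s": time; "joint_pos": joint angles; "joint_vel": joint speeds; "joint_efforts": joint torques, N m; "ee_pos": TCP position; "tcp_rot": TCP orientation; "force": force on the tool from outside, world axes, zero at the start; "moment": the same for the moment, N m; "finger_gap": opening from 0.0 (shut) to 1.0 (fully open); "gripper_force": force on a finger pad.
Only numpy, scipy, OpenCV 4.12 (cv2) and the standard library are available. Lean on these libraries where they do the work, as an engineer would, in place of code of your own. Each camera call takes 0.05 s, during which the arm holds its last target. There are 200 camera calls.

TASK

Pick up the slide rack by its black handle, carry it to the drying stand and lower it so that its rail drops into both hooks. Before letting go, press it down gently with about 15 N, never as much as 25 N on the stand in all, until you feel that both hooks carry it at the same time. Then release it and leave it hanging level and still, with the other things on the bench left alone.

Things in the scene. Friction and masses are not known exactly. Their poses are not given: they have to be found in the camera images.
- rack: Loose bare-aluminium microscope-slide rack, 0.36 kg (+-30 %), with nine fixed glass slides; starts standing on the bench. Origin: middle of its underside; x short, y long, z up. Box part 58 (x) by 150 (y) by 53 high, slides to 76. On two end straps (y = +-72) runs a round steel hanging rail along y: 8 diameter, 250 long, 14 mm end caps, axis at z = 105. May be hung either way round.
- rack_grip (a point): Grip point on the rack's upright black handle plate (12 thick along rack x, 46 wide along y, z = 103 to 155 of the rack): centre line, z = 137, 32 above the rail's axis. Axes as the rack. Pinch across the thickness. Around the plate's foot a flat finger guard, 44 (x) by 46 (y), top at z = 115; fingertips may push on it. Gripped lightly (20 N) the plate can pivot a little about rack x.
- stand: Steel stand fixed to the bench; base 140 (x) by 300 (y) by 8. Origin: middle of the base's underside, z up. Two 14 mm posts, up to z = 170, at x = 50, y = +100 and -100, joined by a crossbar; on each a dark steel hook reaches to -x, 14 wide along y. Hook throat: 11 wide in x over the lowest 10, then flared 0.6 rad each side to a 29 mm mouth 24 above the seat.
- hang_mid (a point): Point fixed on the stand midway between the hooks: x = 0, y = 0, z = 135 of the stand, axes as the stand. The hung rail runs along y over it. Hook seats are at x = 0, y = +-100. Crossbar and hooks are clamped by hand: a seat's height is anywhere from 117 to 153, the two differ by up to 8, and they are not reported: they must be felt. Rigid: overtravel gives some 5 to 10 N per mm.
- reagent: Brown capped reagent bottle, 60 diameter, 130 tall, loose bystander; origin under its centre.
- beaker: Glass beaker, 66 diameter, 85 tall, loose bystander; origin under its centre.
- slidebox: Closed white plastic slide box, 87 by 172 by 30 high, loose bystander; origin under its centre.

How it is judged:
By the outcome, as a careful person would: the job done as asked, in the order asked, and still so for the second after the job is handed in, with the robot touching nothing.
It also fails if it takes over 64 s, if anything falls off the work surface, if the arm or the gripper's body presses on something with over 40 N, if the wrist force passes 120 N, or if a joint passes its speed limit or range.

## Working session

There is one attempt and no reset: what is moved stays moved. The work goes in short steps, Python scripts to look and compute and a shell command to move; the robot and the scene stay as the last step left them, time stands still between calls to the robot, and variables do not carry over. Pictures are saved under pics/ and viewed, at most 10 in all, crops included, and the job is handed in when it is done.

```bash
mkdir -p pics; ls; cat > h.py <<'E'
import numpy as np, cv2
from cell import bot
def w(cam,c,st=None):
    k=bot.get_calibration(cam); c=np.array(c)
    if cam=="wrist":
        T=np.array(k["tool_from_camera"]); p=T[:3,:3]@c.T+T[:3,3:4] if c.ndim>1 else T[:3,:3]@c+T[:3,3]
        R=np.array(st["tcp_rot"]); t=np.array(st["ee_pos"])
        return (R@p).T+t if c.ndim>1 else R@p+t
    R=np.array(k["R"]);t=np.array(k["t"])
    return (c-t)@R
def cloud(cam,mask,depth,st=None):
    k=bot.get_calibration(cam); v,u=np.nonzero(mask&(depth>0)); z=depth[v,u]
    K=np.array([[k["fx"],0,k["cx"]],[0,k["fy"],k["cy"]],[0,0,1]])
    n=cv2.undistortPoints(np.stack([u,v],1).astype(float)[:,None],K,np.array([k["k1"],0,0,0,0.]))[:,0]
    return w(cam,np.c_[n*z[:,None],z],st)
E
cat > a.py <<'E'
from h import *
ims=[]
for cam in ["scene","side"]:
    im,d=bot.get_image(cam); ims.append(im); np.save(f"{cam}_d.npy",d)
    cv2.imwrite(f"pics/{cam}0.png",im[...,::-1])
    for th in ["rack","rack_grip","stand","hang_mid","reagent","beaker","slidebox"]:
        r=bot.landmark_of(cam,th)
        print(cam,th,[(round(x["score"],2),w(cam,x["centre"]).round(3).tolist()) for x in r[:2]])
    for th in ["rack","stand"]:
        r=bot.outline_of(cam,th)
        if r: np.save(f"{cam}_{th}.npy",r[0]["pixels"])
print({k:np.round(v,3).tolist() for k,v in bot.state().items()}, bot.nose_length)
E
python3 a.py
```

```text
pics
scene rack [(0.64, [0.557, -0.189, 0.003])]
scene rack_grip [(0.88, [0.559, -0.187, 0.136]), (0.24, [0.557, -0.191, -0.0])]
scene stand [(0.97, [0.511, 0.188, 0.001])]
scene hang_mid [(0.72, [0.509, 0.191, 0.134])]
scene reagent [(0.86, [0.749, -0.015, -0.004])]
scene beaker [(0.73, [0.715, -0.32, 0.001])]
scene slidebox [(0.55, [0.756, 0.269, -0.0])]
side rack [(0.63, [0.559, -0.191, 0.003])]
side rack_grip [(0.94, [0.557, -0.191, 0.138])]
side stand [(0.66, [0.506, 0.189, 0.004])]
side hang_mid [(0.67, [0.507, 0.187, 0.136])]
side reagent [(0.96, [0.745, -0.014, 0.002])]
side beaker [(0.69, [0.711, -0.323, 0.001])]
side slidebox [(0.91, [0.753, 0.268, 0.002])]
{'time_s': 1.0, 'joint_pos': [-65.656, 18.391, -4.016, 83.108, 1.295, 78.542, -3.26], 'joint_vel': [-0.008, 0.052, -0.053, 0.081, 0.036, 0.081, -0.033], 'joint_efforts': [0.001, -49.113, -0.403, -31.278, -0.064, 0.034, 0.0], 'ee_pos': [0.26, 0.596, 0.242], 'tcp_rot': [[-0.917, 0.399, 0.0], [0.399, 0.917, 0.0], [-0.0, 0.0, -1.0]], 'force': [-0.124, 0.008, 0.167], 'moment': [0.069, 0.024, 0.015], 'gripper_force': 0.0, 'finger_gap': 1.0} 0.019
```

```bash
cat > b.py <<'E'
from h import *
for cam in ["scene","side"]:
    d=np.load(f"{cam}_d.npy")
    for th,zs in [("rack",[(.06,.08),(.098,.114),(.12,.16)]),("stand",[(.002,.012),(.11,.16),(.16,.18)])]:
        P=cloud(cam,np.load(f"{cam}_{th}.npy"),d)
        for lo,hi in zs:
            q=P[(P[:,2]>lo)&(P[:,2]<hi)]
            if len(q)<10: print(cam,th,lo,len(q)); continue
            (c,s,a)=cv2.minAreaRect((q[:,:2]*1000).astype(np.float32))
            print(cam,th,lo,len(q),np.round(c,0),np.round(s,0),round(a,1),"med",np.median(q,0).round(3),"zmax",np.percentile(q[:,2],98).round(3))
im=np.hstack([cv2.imread("pics/scene0.png"),cv2.imread("pics/side0.png")])
cv2.imwrite("pics/both0.png",cv2.resize(im,(800,300),interpolation=cv2.INTER_AREA))
E
python3 b.py
```

```text
scene rack 0.06 465 [ 562. -188.] [ 50. 150.] 19.1 med [ 0.57  -0.196  0.069] zmax 0.079
scene rack 0.098 375 [ 563. -187.] [ 44. 255.] 11.5 med [ 0.573 -0.207  0.109] zmax 0.114
scene rack 0.12 234 [ 563. -189.] [16. 46.] 23.9 med [ 0.566 -0.191  0.146] zmax 0.158
scene stand 0.002 3198 [510. 229.] [184. 398.] 0.9 med [0.521 0.175 0.008] zmax 0.012
scene stand 0.11 776 [550. 183.] [222.  97.] 82.3 med [0.559 0.173 0.147] zmax 0.158
scene stand 0.16 135 [532. 185.] [215.  75.] 82.0 med [0.542 0.273 0.168] zmax 0.174
side rack 0.06 552 [ 561. -192.] [ 46. 150.] 21.4 med [ 0.566 -0.196  0.069] zmax 0.078
side rack 0.098 258 [ 561. -192.] [ 41. 252.] 20.3 med [ 0.569 -0.202  0.108] zmax 0.114
side rack 0.12 195 [ 561. -192.] [15. 44.] 19.4 med [ 0.566 -0.196  0.14 ] zmax 0.157
side stand 0.002 3012 [466. 244.] [411. 247.] 82.0 med [0.511 0.18  0.008] zmax 0.012
side stand 0.11 725 [546. 180.] [226. 102.] 81.3 med [0.555 0.172 0.146] zmax 0.159
side stand 0.16 136 [529. 182.] [219.  76.] 82.5 med [0.524 0.27  0.167] zmax 0.175
```

View pics/scene0.png

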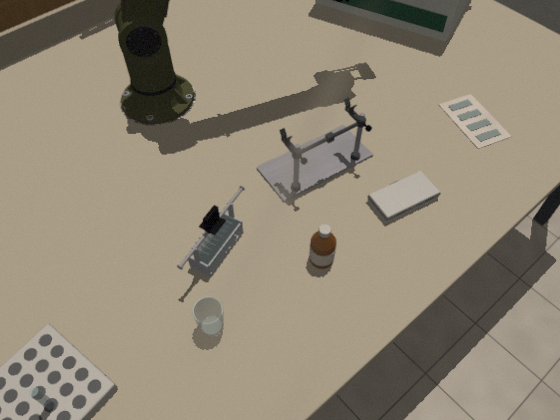

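View pics/side0.png

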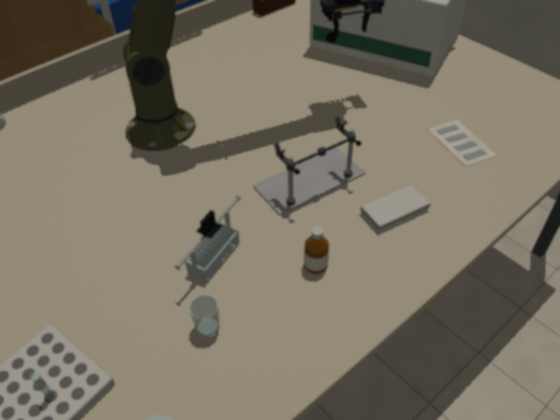

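```bash
python3 -m handwheel '[{"x":0.5,"y":-1,"z":0.6,"rz":-0.5,"hand":-1},{"x":0.5,"y":-1,"z":0.6,"rz":-0.5,"hand":-1},{"x":0.5,"y":-1,"z":0.6,"rz":-0.5,"hand":-1},{"x":0.5,"y":-1,"z":0.6,"rz":-0.5,"hand":-1},{"x":0.5,"y":-1,"z":0.6,"rz":-0.5,"hand":-1},{"x":0.5,"y":-1,"z":0.6,"rz":-0.5,"hand":-1},{"x":0.5,"y":-1,"z":0.6,"rz":-0.5,"hand":-1},{"x":0.5,"y":-1,"z":0.6,"rz":-0.5,"hand":-1},{"x":0.5,"y":-1,"z":0.6,"rz":-0.5,"hand":-1},{"x":0.5,"y":-1,"z":0.6,"rz":-0.5,"hand":-1}]'
python3 - <<'E'
from h import *
print(np.array(bot.get_calibration("wrist")["tool_from_camera"]).round(3).tolist(),bot.get_calibration("wrist")["fx"])
E
```

```text
[[-0.001, -0.97, -0.241, 0.065], [1.0, -0.001, 0.0, -0.0], [-0.0, -0.241, 0.97, -0.143], [0.0, 0.0, 0.0, 1.0]] 305.14379800764505invalid input
```

```bash
python3 -m handwheel '[{"rx":0,"ry":0,"rz":-0.5,"x":0.5,"y":-1,"z":0.6,"hand":-1},{"rx":0,"ry":0,"rz":-0.5,"x":0.5,"y":-1,"z":0.6,"hand":-1},{"rx":0,"ry":0,"rz":-0.5,"x":0.5,"y":-1,"z":0.6,"hand":-1},{"rx":0,"ry":0,"rz":-0.5,"x":0.5,"y":-1,"z":0.6,"hand":-1},{"rx":0,"ry":0,"rz":-0.5,"x":0.5,"y":-1,"z":0.6,"hand":-1},{"rx":0,"ry":0,"rz":-0.5,"x":0.5,"y":-1,"z":0.6,"hand":-1},{"rx":0,"ry":0,"rz":-0.5,"x":0.5,"y":-1,"z":0.6,"hand":-1},{"rx":0,"ry":0,"rz":-0.5,"x":0.5,"y":-1,"z":0.6,"hand":-1},{"rx":0,"ry":0,"rz":-0.5,"x":0.5,"y":-1,"z":0.6,"hand":-1},{"rx":0,"ry":0,"rz":-0.5,"x":0.5,"y":-1,"z":0.6,"hand":-1}]'
```

```text
time_s: 2.0
ee_pos: [0.41, 0.2945, 0.4226]
tcp_rot: [[-0.529, 0.849, 0.001], [0.849, 0.529, 0.001], [0.0, 0.001, -1.0]]
force: [0.1, -0.5, -0.1]
finger_gap: 1.0
gripper_force: 0.0
```

```bash
cat > c.py <<'E'
from h import *
import sys
n=sys.argv[1]
st=bot.state(); im,d=bot.get_image("wrist"); cv2.imwrite(f"pics/{n}.png",im[...,::-1])
for th in sys.argv[2:]:
    r=bot.landmark_of("wrist",th)
    print(th,[(round(x["score"],2),w("wrist",x["centre"],st).round(4).tolist()) for x in r[:2]])
    o=bot.outline_of("wrist",th)
    if not o: print("no outline"); continue
    P=cloud("wrist",o[0]["pixels"],d,st); np.save(f"{n}_{th}.npy",P)
    for lo in np.arange(0,.18,.01):
        q=P[(P[:,2]>lo)&(P[:,2]<lo+.01)]
        if len(q)<15: continue
        c,s,a=cv2.minAreaRect((q[:,:2]*1000).astype(np.float32)); print(round(lo,3),len(q),np.round(c,0),np.round(s,0),round(a,1))
E
python3 c.py w1 stand hang_mid
```

```text
stand [(0.74, [0.5132, 0.1891, 0.004])]
0.0 7112 [529. 182.] [306. 180.] 82.3
0.01 428 [509. 188.] [295. 137.] 82.3
0.02 33 [558. 184.] [208.  15.] 81.3
0.03 32 [558. 183.] [207.  11.] 82.1
0.04 27 [558. 184.] [207.  11.] 82.0
0.05 35 [557. 182.] [210.  10.] 82.3
0.06 24 [556. 184.] [206.   7.] 82.2
0.13 26 [549. 232.] [  9. 118.] 5.4
0.14 286 [533. 186.] [210.  65.] 82.2
0.15 156 [542. 233.] [ 20. 133.] 17.3
0.16 103 [523. 286.] [14. 32.] 80.9
0.17 66 [523. 286.] [14. 37.] 81.8
hang_mid [(0.95, [0.5117, 0.1865, 0.1398])]
0.0 6997 [540. 183.] [299. 202.] 82.3
0.01 427 [509. 188.] [295. 137.] 82.3
0.02 33 [558. 184.] [208.  15.] 81.3
0.03 32 [558. 183.] [207.  11.] 82.1
0.04 27 [558. 184.] [207.  11.] 82.0
0.05 33 [557. 182.] [210.  10.] 82.3
0.06 22 [556. 184.] [206.   6.] 82.2
0.13 25 [549. 232.] [  9. 118.] 5.4
0.14 262 [549. 226.] [ 39. 149.] 15.8
0.15 156 [542. 233.] [ 20. 133.] 17.3
0.16 103 [523. 286.] [14. 32.] 80.9
0.17 66 [523. 286.] [14. 37.] 81.8
```

View pics/w1.png

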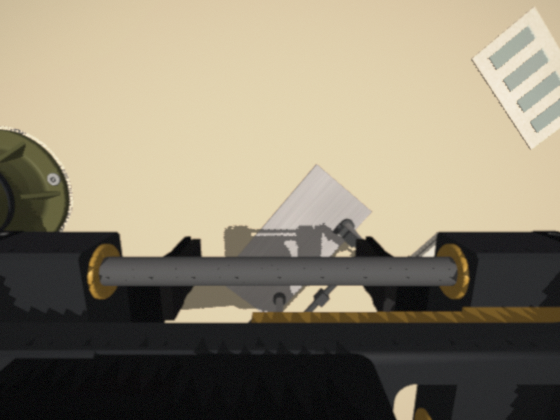

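```bash
python3 -m handwheel '[{"rx":0,"ry":0,"rz":-0.09,"x":0.3,"y":-0.96,"z":0,"hand":-1},{"rx":0,"ry":0,"rz":-0.09,"x":0.3,"y":-0.96,"z":0,"hand":-1},{"rx":0,"ry":0,"rz":-0.09,"x":0.3,"y":-0.96,"z":0,"hand":-1},{"rx":0,"ry":0,"rz":-0.09,"x":0.3,"y":-0.96,"z":0,"hand":-1},{"rx":0,"ry":0,"rz":-0.09,"x":0.3,"y":-0.96,"z":0,"hand":-1},{"rx":0,"ry":0,"rz":-0.09,"x":0.3,"y":-0.96,"z":0,"hand":-1},{"rx":0,"ry":0,"rz":-0.09,"x":0.3,"y":-0.96,"z":0,"hand":-1},{"rx":0,"ry":0,"rz":-0.09,"x":0.3,"y":-0.96,"z":0,"hand":-1},{"rx":0,"ry":0,"rz":-0.09,"x":0.3,"y":-0.96,"z":0,"hand":-1},{"rx":0,"ry":0,"rz":-0.09,"x":0.3,"y":-0.96,"z":0,"hand":-1}]'
python3 -m handwheel '[{"rx":0,"ry":0,"rz":-0.09,"x":0.3,"y":-0.96,"z":-0.27,"hand":-1},{"rx":0,"ry":0,"rz":-0.09,"x":0.3,"y":-0.96,"z":-0.27,"hand":-1},{"rx":0,"ry":0,"rz":-0.09,"x":0.3,"y":-0.96,"z":-0.27,"hand":-1},{"rx":0,"ry":0,"rz":-0.09,"x":0.3,"y":-0.96,"z":-0.27,"hand":-1},{"rx":0,"ry":0,"rz":-0.09,"x":0.3,"y":-0.96,"z":-0.27,"hand":-1},{"rx":0,"ry":0,"rz":-0.09,"x":0.3,"y":-0.96,"z":-0.27,"hand":-1},{"rx":0,"ry":0,"rz":-0.09,"x":0.3,"y":-0.96,"z":-0.27,"hand":-1},{"rx":0,"ry":0,"rz":-0.09,"x":0.3,"y":-0.96,"z":-0.27,"hand":-1},{"rx":0,"ry":0,"rz":-0.09,"x":0.3,"y":-0.96,"z":-0.27,"hand":-1},{"rx":0,"ry":0,"rz":-0.09,"x":0.3,"y":-0.96,"z":0,"hand":-1}]'
python3 c.py w2 rack rack_grip
python3 - <<'E'
from h import *
P=np.load("w2_rack.npy")
c=np.array([.561,-.19])
for a,b in [(.06,.08),(.098,.112),(.12,.16),(.15,.165)]:
    q=P[(P[:,2]>a)&(P[:,2]<b)]
    if a==.098:
        q=q[np.abs((q[:,:2]-c)@[-.34,.94])>.085]
    m=q[:,:2].mean(0);u=np.linalg.svd(q[:,:2]-m,full_matrices=False)[2][0]; print(a,len(q),m.round(4),np.degrees(np.arctan2(u[1],u[0]))%180-90, q[:,2].max())
E
```

```text
time_s: 3.25
ee_pos: [0.4996, 0.0087, 0.4207]
tcp_rot: [[-0.44, 0.898, -0.001], [0.898, 0.44, -0.0], [0.0, -0.001, -1.0]]
force: [0.6, -0.3, -0.4]
finger_gap: 1.0
gripper_force: 0.0
time_s: 4.25
ee_pos: [0.5905, -0.2786, 0.3458]
tcp_rot: [[-0.34, 0.94, -0.003], [0.94, 0.34, 0.002], [0.003, -0.002, -1.0]]
force: [0.1, -0.6, -0.2]
finger_gap: 1.001
gripper_force: 0.0
rack [(0.17, [0.7133, -0.3211, -0.0003])]
0.0 895 [ 558. -185.] [ 67. 306.] 19.0
0.01 112 [ 559. -191.] [ 52. 141.] 19.1
0.02 165 [ 559. -190.] [ 51. 141.] 19.4
0.03 130 [ 560. -189.] [ 51. 140.] 20.2
0.04 813 [ 560. -192.] [ 58. 146.] 19.1
0.05 357 [ 559. -190.] [ 57. 148.] 19.0
0.06 111 [ 559. -190.] [ 48. 140.] 18.7
0.07 254 [ 560. -190.] [ 47. 141.] 19.2
0.08 17 [ 559. -190.] [ 13. 140.] 19.2
0.09 16 [ 559. -190.] [ 13. 141.] 19.1
0.1 1080 [ 561. -195.] [ 13. 246.] 19.4
0.11 1159 [ 562. -196.] [ 43. 242.] 18.8
0.15 510 [ 560. -190.] [11. 46.] 19.7
rack_grip [(0.58, [0.5694, -0.1917, 0.1398])]
0.0 868 [ 570. -231.] [ 60. 214.] 19.6
0.01 112 [ 559. -191.] [ 52. 141.] 19.1
0.02 165 [ 559. -190.] [ 51. 141.] 19.4
0.03 130 [ 560. -189.] [ 51. 140.] 20.2
0.04 804 [ 560. -192.] [ 58. 146.] 19.1
0.05 354 [ 559. -190.] [ 57. 148.] 19.0
0.06 111 [ 559. -190.] [ 48. 140.] 18.7
0.07 254 [ 560. -190.] [ 47. 141.] 19.2
0.08 17 [ 559. -190.] [ 13. 140.] 19.2
0.09 16 [ 559. -190.] [ 13. 141.] 19.1
0.1 1093 [ 561. -195.] [ 13. 246.] 19.4
0.11 1160 [ 562. -196.] [ 43. 242.] 19.1
0.15 510 [ 560. -190.] [11. 46.] 19.7
0.06 365 [ 0.554  -0.1755] 18.19900446207002 0.07927692623263183
0.098 450 [ 0.5592 -0.19  ] 19.168449634765864 0.11175369403863253
0.12 511 [ 0.5595 -0.1903] 19.556988862688314 0.15736448740775538
0.15 510 [ 0.5595 -0.1902] 19.642606791590183 0.15736448740775538
```

View pics/w2.png

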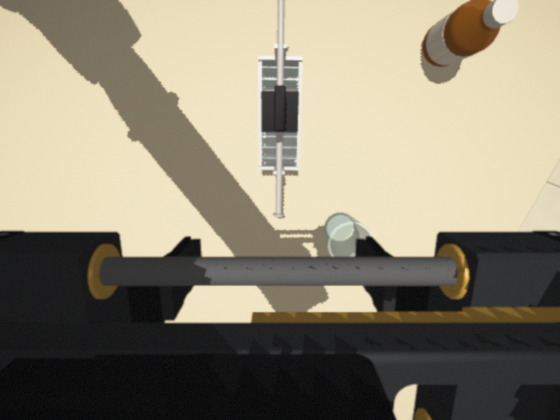

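```bash
python3 -m handwheel '[{"rx":0,"ry":0,"rz":-0.1,"x":-0.2,"y":0.6,"z":0,"hand":-1},{"rx":0,"ry":0,"rz":0,"x":-0.2,"y":0.6,"z":0,"hand":-1},{"rx":0,"ry":0,"rz":0,"x":-0.2,"y":0.6,"z":-0.4,"hand":-1},{"rx":0,"ry":0,"rz":0,"x":-0.2,"y":0.6,"z":-0.8,"hand":-1},{"rx":0,"ry":0,"rz":0,"x":-0.2,"y":0.6,"z":-0.8,"hand":-1},{"rx":0,"ry":0,"rz":0,"x":0,"y":0,"z":-0.8,"hand":-1},{"rx":0,"ry":0,"rz":0,"x":0,"y":0,"z":-0.8,"hand":-1},{"rx":0,"ry":0,"rz":0,"x":0,"y":0,"z":-0.4,"hand":-1},{"rx":0,"ry":0,"rz":0,"x":0,"y":0,"z":0,"hand":-1},{"rx":0,"ry":0,"rz":0,"x":0,"y":0,"z":0,"hand":-1}]'
```

```text
time_s: 5.5
ee_pos: [0.5601, -0.1895, 0.2296]
tcp_rot: [[-0.327, 0.945, 0.001], [0.945, 0.327, 0.0], [-0.0, 0.001, -1.0]]
force: [0.0, 0.3, 0.9]
finger_gap: 0.998
gripper_force: 0.0
```

```bash
python3 -m handwheel '[{"rx":0,"ry":0,"rz":0,"x":0,"y":0,"z":-0.7,"hand":-1},{"rx":0,"ry":0,"rz":0,"x":0,"y":0,"z":-0.7,"hand":-1},{"rx":0,"ry":0,"rz":0,"x":0,"y":0,"z":-0.7,"hand":-1},{"rx":0,"ry":0,"rz":0,"x":0,"y":0,"z":-0.6,"hand":-1},{"rx":0,"ry":0,"rz":0,"x":0,"y":0,"z":-0.3,"hand":-1},{"rx":0,"ry":0,"rz":0,"x":0,"y":0,"z":-0.09,"hand":-1},{"rx":0,"ry":0,"rz":0,"x":0,"y":0,"z":0,"hand":-1},{"rx":0,"ry":0,"rz":0,"x":0,"y":0,"z":0,"hand":0},{"rx":0,"ry":0,"rz":0,"x":0,"y":0,"z":0,"hand":1},{"rx":0,"ry":0,"rz":0,"x":0,"y":0,"z":0,"hand":1}]'; python3 -m handwheel '[{"rx":0,"ry":0,"rz":0,"x":0,"y":0,"z":0,"hand":1},{"rx":0,"ry":0,"rz":0,"x":0,"y":0,"z":0,"hand":1},{"rx":0,"ry":0,"rz":0,"x":0,"y":0,"z":0,"hand":1},{"rx":0,"ry":0,"rz":0,"x":0,"y":0,"z":0,"hand":1},{"rx":0,"ry":0,"rz":0,"x":0,"y":0,"z":0,"hand":1},{"rx":0,"ry":0,"rz":0,"x":0,"y":0,"z":0,"hand":1},{"rx":0,"ry":0,"rz":0,"x":0,"y":0,"z":0,"hand":1},{"rx":0,"ry":0,"rz":0,"x":0,"y":0,"z":0,"hand":1},{"rx":0,"ry":0,"rz":0,"x":0,"y":0,"z":0,"hand":1},{"rx":0,"ry":0,"rz":0,"x":0,"y":0,"z":0,"hand":1}]'
```

```text
time_s: 6.5
ee_pos: [0.56, -0.1902, 0.1367]
tcp_rot: [[-0.326, 0.945, 0.001], [0.945, 0.326, -0.0], [-0.0, 0.001, -1.0]]
force: [-0.1, -0.2, -0.7]
finger_gap: 0.816
gripper_force: 0.0
time_s: 7.5
ee_pos: [0.5596, -0.1901, 0.136]
tcp_rot: [[-0.326, 0.945, 0.0], [0.945, 0.326, -0.0], [-0.0, 0.0, -1.0]]
force: [-0.3, -0.1, -0.4]
finger_gap: 0.135
gripper_force: 30.0
```

```bash
python3 -m handwheel '[{"rx":0,"ry":0,"rz":0,"x":0,"y":0,"z":0.2,"hand":1},{"rx":0,"ry":0,"rz":0,"x":0,"y":0,"z":0.5,"hand":1},{"rx":0,"ry":0,"rz":0,"x":0,"y":0,"z":0.9,"hand":1},{"rx":0,"ry":0,"rz":0,"x":0,"y":0,"z":1,"hand":1},{"rx":0,"ry":0,"rz":0,"x":0,"y":0,"z":1,"hand":1},{"rx":0,"ry":0,"rz":0,"x":0,"y":0,"z":1,"hand":1},{"rx":0,"ry":0,"rz":0,"x":0,"y":0,"z":1,"hand":1},{"rx":0,"ry":0,"rz":0,"x":0,"y":0,"z":1,"hand":1},{"rx":0,"ry":0,"rz":0,"x":0,"y":0,"z":0.6,"hand":1},{"rx":0,"ry":0,"rz":0,"x":0,"y":0,"z":0.3,"hand":1}]'; python3 -m handwheel '[{"rx":0,"ry":0,"rz":-0.1,"x":-0.03,"y":0.2,"z":0,"hand":1},{"rx":0,"ry":0,"rz":-0.2,"x":-0.06,"y":0.4,"z":0,"hand":1},{"rx":0,"ry":0,"rz":-0.25,"x":-0.09,"y":0.6,"z":0,"hand":1},{"rx":0,"ry":0,"rz":-0.25,"x":-0.1,"y":0.75,"z":0,"hand":1},{"rx":0,"ry":0,"rz":-0.25,"x":-0.1,"y":0.75,"z":0,"hand":1},{"rx":0,"ry":0,"rz":-0.25,"x":-0.1,"y":0.75,"z":0,"hand":1},{"rx":0,"ry":0,"rz":-0.25,"x":-0.1,"y":0.75,"z":0,"hand":1},{"rx":0,"ry":0,"rz":-0.25,"x":-0.1,"y":0.75,"z":0,"hand":1},{"rx":0,"ry":0,"rz":-0.25,"x":-0.1,"y":0.75,"z":0,"hand":1},{"rx":0,"ry":0,"rz":-0.25,"x":-0.1,"y":0.75,"z":0,"hand":1}]'; python3 -m handwheel '[{"rx":0,"ry":0,"rz":-0.25,"x":-0.1,"y":0.75,"z":0,"hand":1},{"rx":0,"ry":0,"rz":-0.25,"x":-0.1,"y":0.75,"z":0,"hand":1},{"rx":0,"ry":0,"rz":-0.25,"x":-0.1,"y":0.75,"z":0,"hand":1},{"rx":0,"ry":0,"rz":-0.25,"x":-0.1,"y":0.75,"z":0,"hand":1},{"rx":0,"ry":0,"rz":-0.25,"x":-0.1,"y":0.75,"z":0,"hand":1},{"rx":0,"ry":0,"rz":-0.2,"x":-0.1,"y":0.75,"z":0,"hand":1},{"rx":0,"ry":0,"rz":-0.18,"x":-0.1,"y":0.6,"z":0,"hand":1},{"rx":0,"ry":0,"rz":0,"x":-0.1,"y":0.45,"z":0,"hand":1},{"rx":0,"ry":0,"rz":0,"x":-0.1,"y":0.25,"z":0,"hand":1},{"rx":0,"ry":0,"rz":0,"x":0,"y":0.1,"z":0,"hand":1}]'; cat > s.py <<'E'
from h import *
s=bot.state(); R=np.array(s["tcp_rot"])
print(s["time_s"],np.round(s["ee_pos"],4),"tooly",np.degrees(np.arctan2(R[1,1],R[0,1])).round(2),"F",np.round(s["force"],2),"M",np.round(s["moment"],3),"gap",round(s["finger_gap"],3))
y=np.radians(-7.8); u=np.array([np.cos(y),np.sin(y),0]); v=np.array([-np.sin(y),np.cos(y),0])
print("M about stand x,y",np.round([u@s["moment"],v@s["moment"]],3),"tilt about x (deg)",np.degrees(np.arcsin(-v@R[:,2])).round(2))
E
python3 s.py
```

```text
time_s: 8.5
ee_pos: [0.5599, -0.1906, 0.3639]
tcp_rot: [[-0.326, 0.946, 0.004], [0.946, 0.326, -0.001], [-0.002, 0.003, -1.0]]
force: [-0.4, -0.5, -2.9]
finger_gap: 0.131
gripper_force: 30.0
time_s: 9.5
ee_pos: [0.5321, 0.0048, 0.3595]
tcp_rot: [[-0.055, 0.999, -0.003], [0.999, 0.055, -0.0], [-0.0, -0.003, -1.0]]
force: [0.6, -0.7, -3.7]
finger_gap: 0.139
gripper_force: 30.0
time_s: 10.5
ee_pos: [0.5055, 0.181, 0.3604]
tcp_rot: [[0.138, 0.99, -0.001], [0.99, -0.138, -0.001], [-0.001, -0.001, -1.0]]
force: [-0.2, -0.3, -3.6]
finger_gap: 0.135
gripper_force: 30.0
10.5 [0.5055 0.181  0.3604] tooly -7.92 F [-0.24 -0.35 -3.6 ] M [-0.061  0.007 -0.008] gap 0.135
M about stand x,y [-0.061 -0.001] tilt about x (deg) 0.04
```

```bash
cat > d.py <<'E'
from h import *
import sys
n=sys.argv[1]; o=np.array([.509,.188,0]); y=np.radians(-7.8)
S=np.array([[np.cos(y),-np.sin(y),0],[np.sin(y),np.cos(y),0],[0,0,1]])
st=bot.state(); zt=st["ee_pos"][2]
for cam in ["wrist","scene","side"]:
    im,d=bot.get_image(cam); cv2.imwrite(f"pics/{n}_{cam}.png",im[...,::-1])
    P=(cloud(cam,d>0,d,st)-o)@S*1000
    np.save(f"{n}_{cam}P.npy",P)
    r=P[(abs(P[:,0])<25)&(abs(P[:,1])<130)&(abs(P[:,1])>85)&(abs(P[:,2]-zt*1000+32)<12)]
    for s in (1,-1):
        q=r[r[:,1]*s>0]
        if len(q)>5: print(cam,"rail",s,len(q),np.median(q,0).round(1),"ymax",q[:,1].min().round(),q[:,1].max().round(),"ztop",np.percentile(q[:,2],90).round(1))
    h=P[(P[:,0]>-30)&(P[:,0]<30)&(abs(abs(P[:,1])-100)<12)&(P[:,2]>100)&(P[:,2]<200)]
    for s in (1,-1):
        q=h[h[:,1]*s>0]
        for lo in range(-25,30,5):
            k=q[(q[:,0]>=lo)&(q[:,0]<lo+5)]
            if len(k)>1: print(cam,"hook",s,lo,len(k),k[:,1].mean().round(1),"z",k[:,2].min().round(1),np.median(k[:,2]).round(1),k[:,2].max().round(1))
E
python3 d.py e1
python3 - <<'E'
import cv2,numpy as np
a=cv2.imread("pics/e1_scene.png");b=cv2.imread("pics/e1_wrist.png")
c=cv2.resize(a[60:220,220:400],None,fx=2.2,fy=2.2);b=cv2.resize(b,(469,352));c=c[:352,:330]
cv2.imwrite("pics/v4.png",np.hstack([b,c]))
E
```

```text
wrist rail 1 1383 [ -2.6 106.6 333. ] ymax 85.0 121.0 ztop 335.0
wrist hook 1 -20 45 99.3 z 169.2 171.2 173.3
wrist hook 1 -15 61 98.8 z 163.5 170.5 174.4
wrist hook 1 5 77 98.4 z 142.6 159.1 164.7
wrist hook 1 10 84 98.2 z 142.7 166.1 170.5
wrist hook 1 15 86 98.3 z 142.9 171.5 174.0
wrist hook 1 20 46 98.0 z 140.3 147.7 149.9
wrist hook 1 25 68 98.6 z 142.0 147.7 149.4
scene rail 1 25 [  1.2 118.3 334.9] ymax 110.0 125.0 ztop 336.6
scene rail -1 68 [   1.6 -107.7  333. ] ymax -130.0 -85.0 ztop 335.8
scene hook 1 -20 3 103.1 z 167.1 169.8 171.0
scene hook 1 -15 12 99.4 z 162.8 169.1 176.2
scene hook 1 -10 22 100.3 z 141.8 163.8 172.3
scene hook 1 -5 22 98.1 z 145.1 153.4 164.8
scene hook 1 0 4 94.0 z 146.5 148.8 150.2
scene hook 1 5 8 97.6 z 145.9 149.7 156.8
scene hook 1 10 23 97.7 z 144.0 151.7 169.5
scene hook 1 15 15 97.8 z 144.1 149.6 172.2
scene hook 1 20 12 99.3 z 140.6 149.1 175.5
scene hook 1 25 10 99.9 z 143.0 147.6 150.4
scene hook -1 -15 15 -98.0 z 159.3 169.5 173.4
scene hook -1 -10 19 -99.5 z 156.5 162.9 166.9
scene hook -1 -5 26 -98.8 z 143.4 152.0 161.7
scene hook -1
[... 543 characters left out ...]
k 1 -5 4 93.6 z 150.5 151.1 158.9
side hook 1 0 4 91.3 z 145.8 147.9 153.5
side hook 1 5 15 96.7 z 145.1 152.4 161.9
side hook 1 10 21 95.7 z 141.4 158.9 173.5
side hook 1 15 15 96.9 z 140.1 149.7 174.2
side hook 1 20 11 97.0 z 142.5 148.5 174.9
side hook 1 25 6 94.3 z 140.0 146.8 151.0
side hook -1 -20 7 -103.3 z 164.7 169.5 171.2
side hook -1 -15 19 -103.7 z 155.3 166.3 171.6
side hook -1 -10 29 -104.0 z 143.0 154.8 171.0
side hook -1 -5 7 -108.1 z 141.5 148.7 158.2
side hook -1 5 19 -105.0 z 140.0 150.2 157.3
side hook -1 10 20 -104.0 z 139.8 155.4 171.2
side hook -1 15 16 -105.2 z 139.5 150.1 172.3
side hook -1 20 13 -104.7 z 139.6 146.5 172.7
side hook -1 25 6 -105.7 z 136.1 146.8 149.6
```

View pics/v4.png

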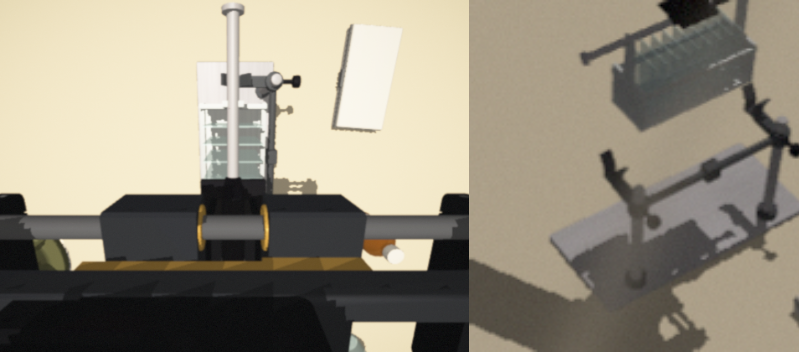

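```bash
python3 -m handwheel '[{"rx":0,"ry":0,"rz":0,"x":0.06,"y":0.12,"z":0,"hand":1},{"rx":0,"ry":0,"rz":0,"x":0.06,"y":0.11,"z":-0.2,"hand":1},{"rx":0,"ry":0,"rz":0,"x":0,"y":0,"z":-0.6,"hand":1},{"rx":0,"ry":0,"rz":0,"x":0,"y":0,"z":-0.9,"hand":1},{"rx":0,"ry":0,"rz":0,"x":0,"y":0,"z":-0.9,"hand":1},{"rx":0,"ry":0,"rz":0,"x":0,"y":0,"z":-0.9,"hand":1},{"rx":0,"ry":0,"rz":0,"x":0,"y":0,"z":-0.8,"hand":1},{"rx":0,"ry":0,"rz":0,"x":0,"y":0,"z":-0.5,"hand":1},{"rx":0,"ry":0,"rz":0,"x":0,"y":0,"z":-0.3,"hand":1},{"rx":0,"ry":0,"rz":0,"x":0,"y":0,"z":-0.1,"hand":1}]'; python3 -m handwheel '[{"rx":0,"ry":0,"rz":0,"x":0,"y":0,"z":0,"hand":1},{"rx":0,"ry":0,"rz":0,"x":0,"y":0,"z":0,"hand":1},{"rx":0,"ry":0,"rz":0,"x":0,"y":0,"z":0,"hand":1},{"rx":0,"ry":0,"rz":0,"x":0,"y":0,"z":0,"hand":1},{"rx":0,"ry":0,"rz":0,"x":0,"y":0,"z":0,"hand":1},{"rx":0,"ry":0,"rz":0,"x":0,"y":0,"z":0,"hand":1},{"rx":0,"ry":0,"rz":0,"x":0,"y":0,"z":0,"hand":1},{"rx":0,"ry":0,"rz":0,"x":0,"y":0,"z":0,"hand":1},{"rx":0,"ry":0,"rz":0,"x":0,"y":0,"z":0,"hand":1},{"rx":0,"ry":0,"rz":0,"x":0,"y":0,"z":0,"hand":1}]'; python3 s.py
```

```text
time_s: 11.65
ee_pos: [0.5097, 0.1872, 0.2043]
tcp_rot: [[0.139, 0.99, -0.001], [0.99, -0.139, -0.001], [-0.001, -0.001, -1.0]]
force: [0.6, -0.5, -3.8]
finger_gap: 0.135
gripper_force: 30.0
time_s: 12.65
ee_pos: [0.5098, 0.1873, 0.205]
tcp_rot: [[0.139, 0.99, 0.0], [0.99, -0.139, -0.0], [-0.0, 0.0, -1.0]]
force: [0.3, 0.0, -3.9]
finger_gap: 0.139
gripper_force: 30.0
12.65 [0.5098 0.1873 0.205 ] tooly -8.0 F [ 0.31  0.04 -3.95] M [-0.097  0.054 -0.025] gap 0.139
M about stand x,y [-0.104  0.04 ] tilt about x (deg) 0.0
```

```bash
python3 -m handwheel '[{"rx":0,"ry":0,"rz":0,"x":-0.01,"y":0,"z":-0.08,"hand":1},{"rx":0,"ry":0,"rz":0,"x":-0.01,"y":0,"z":-0.08,"hand":1},{"rx":0,"ry":0,"rz":0,"x":0,"y":0,"z":-0.08,"hand":1},{"rx":0,"ry":0,"rz":0,"x":0,"y":0,"z":-0.08,"hand":1},{"rx":0,"ry":0,"rz":0,"x":0,"y":0,"z":-0.08,"hand":1},{"rx":0,"ry":0,"rz":0,"x":0,"y":0,"z":-0.07,"hand":1},{"rx":0,"ry":0,"rz":0,"x":0,"y":0,"z":-0.05,"hand":1},{"rx":0,"ry":0,"rz":0,"x":0,"y":0,"z":-0.03,"hand":1},{"rx":0,"ry":0,"rz":0,"x":0,"y":0,"z":0,"hand":1},{"rx":0,"ry":0,"rz":0,"x":0,"y":0,"z":0,"hand":1}]'; python3 s.py
```

```text
time_s: 13.65
ee_pos: [0.5093, 0.1873, 0.1886]
tcp_rot: [[0.139, 0.99, 0.0], [0.99, -0.139, 0.0], [0.0, 0.0, -1.0]]
force: [0.7, 0.4, -3.6]
finger_gap: 0.139
gripper_force: 30.0
13.65 [0.5093 0.1873 0.1886] tooly -8.0 F [ 0.71  0.43 -3.55] M [-0.103  0.025 -0.067] gap 0.139
M about stand x,y [-0.105  0.011] tilt about x (deg) -0.0
```

```bash
python3 -m handwheel '[{"rx":0,"ry":0,"rz":0,"x":0,"y":0,"z":-0.01,"hand":1},{"rx":0,"ry":0,"rz":0,"x":0,"y":0,"z":-0.01,"hand":1},{"rx":0,"ry":0,"rz":0,"x":0,"y":0,"z":-0.01,"hand":1},{"rx":0,"ry":0,"rz":0,"x":0,"y":0,"z":-0.01,"hand":1},{"rx":0,"ry":0,"rz":0,"x":0,"y":0,"z":-0.01,"hand":1},{"rx":0,"ry":0,"rz":0,"x":0,"y":0,"z":-0.01,"hand":1},{"rx":0,"ry":0,"rz":0,"x":0,"y":0,"z":-0.01,"hand":1},{"rx":0,"ry":0,"rz":0,"x":0,"y":0,"z":0,"hand":1},{"rx":0,"ry":0,"rz":0,"x":0,"y":0,"z":0,"hand":1},{"rx":0,"ry":0,"rz":0,"x":0,"y":0,"z":0,"hand":1}]'; python3 s.py
```

```text
time_s: 14.65
ee_pos: [0.5092, 0.1874, 0.1864]
tcp_rot: [[0.139, 0.99, 0.0], [0.99, -0.139, -0.0], [-0.0, 0.0, -1.0]]
force: [0.5, 0.6, -4.0]
finger_gap: 0.13
gripper_force: 30.0
14.65 [0.5092 0.1874 0.1864] tooly -8.0 F [ 0.48  0.59 -4.04] M [-0.093  0.109 -0.042] gap 0.13
M about stand x,y [-0.107  0.095] tilt about x (deg) 0.0
```

```bash
python3 -m handwheel '[{"rx":0,"ry":0,"rz":0,"x":0,"y":0,"z":-0.01,"hand":1},{"rx":0,"ry":0,"rz":0,"x":0,"y":0,"z":-0.01,"hand":1},{"rx":0,"ry":0,"rz":0,"x":0,"y":0,"z":-0.01,"hand":1},{"rx":0,"ry":0,"rz":0,"x":0,"y":0,"z":-0.01,"hand":1},{"rx":0,"ry":0,"rz":0,"x":0,"y":0,"z":-0.01,"hand":1},{"rx":0,"ry":0,"rz":0,"x":0,"y":0,"z":-0.01,"hand":1},{"rx":0,"ry":0,"rz":0,"x":0,"y":0,"z":-0.01,"hand":1},{"rx":0,"ry":0,"rz":0,"x":0,"y":0,"z":0,"hand":1},{"rx":0,"ry":0,"rz":0,"x":0,"y":0,"z":0,"hand":1},{"rx":0,"ry":0,"rz":0,"x":0,"y":0,"z":0,"hand":1}]'; python3 s.py
```

```text
time_s: 15.65
ee_pos: [0.5092, 0.1873, 0.1843]
tcp_rot: [[0.139, 0.99, 0.0], [0.99, -0.139, -0.0], [-0.0, 0.0, -1.0]]
force: [-0.2, -0.4, -4.2]
finger_gap: 0.136
gripper_force: 30.0
15.65 [0.5092 0.1873 0.1843] tooly -8.0 F [-0.18 -0.38 -4.25] M [-0.114  0.087 -0.042] gap 0.136
M about stand x,y [-0.125  0.071] tilt about x (deg) 0.0
```

```bash
python3 -m handwheel '[{"rx":0,"ry":0,"rz":0,"x":0,"y":0,"z":-0.01,"hand":1},{"rx":0,"ry":0,"rz":0,"x":0,"y":0,"z":-0.01,"hand":1},{"rx":0,"ry":0,"rz":0,"x":0,"y":0,"z":-0.01,"hand":1},{"rx":0,"ry":0,"rz":0,"x":0,"y":0,"z":-0.01,"hand":1},{"rx":0,"ry":0,"rz":0,"x":0,"y":0,"z":-0.01,"hand":1},{"rx":0,"ry":0,"rz":0,"x":0,"y":0,"z":-0.01,"hand":1},{"rx":0,"ry":0,"rz":0,"x":0,"y":0,"z":0,"hand":1},{"rx":0,"ry":0,"rz":0,"x":0,"y":0,"z":0,"hand":1},{"rx":0,"ry":0,"rz":0,"x":0,"y":0,"z":0,"hand":1},{"rx":0,"ry":0,"rz":0,"x":0,"y":0,"z":0,"hand":1}]'; python3 s.py
```

```text
time_s: 16.65
ee_pos: [0.5092, 0.1873, 0.1825]
tcp_rot: [[0.139, 0.99, 0.0], [0.99, -0.139, -0.0], [-0.0, 0.0, -1.0]]
force: [0.3, 0.7, -3.5]
finger_gap: 0.137
gripper_force: 30.0
16.65 [0.5092 0.1873 0.1825] tooly -8.0 F [ 0.28  0.72 -3.48] M [-0.177  0.057  0.006] gap 0.137
M about stand x,y [-0.183  0.032] tilt about x (deg) 0.0
```

```bash
python3 -m handwheel '[{"rx":0,"ry":0,"rz":0,"x":0,"y":0,"z":-0.01,"hand":1},{"rx":0,"ry":0,"rz":0,"x":0,"y":0,"z":-0.01,"hand":1},{"rx":0,"ry":0,"rz":0,"x":0,"y":0,"z":-0.01,"hand":1},{"rx":0,"ry":0,"rz":0,"x":0,"y":0,"z":-0.01,"hand":1},{"rx":0,"ry":0,"rz":0,"x":0,"y":0,"z":0,"hand":1},{"rx":0,"ry":0,"rz":0,"x":0,"y":0,"z":0,"hand":1},{"rx":0,"ry":0,"rz":0,"x":0,"y":0,"z":0,"hand":1},{"rx":0,"ry":0,"rz":0,"x":0,"y":0,"z":0,"hand":1},{"rx":0,"ry":0,"rz":0,"x":0,"y":0,"z":0,"hand":1},{"rx":0,"ry":0,"rz":0,"x":0,"y":0,"z":0,"hand":1}]'; python3 s.py
```

```text
time_s: 17.65
ee_pos: [0.5094, 0.1872, 0.1816]
tcp_rot: [[0.139, 0.99, 0.0], [0.99, -0.139, -0.0], [0.0, 0.0, -1.0]]
force: [-1.6, -2.2, 2.5]
finger_gap: 0.138
gripper_force: 30.0
17.65 [0.5094 0.1872 0.1816] tooly -8.01 F [-1.63 -2.21  2.54] M [-0.231  0.311  0.087] gap 0.138
M about stand x,y [-0.271  0.277] tilt about x (deg) -0.0
```

```bash
python3 -m handwheel '[{"rx":0,"ry":0,"rz":0,"x":-0.01,"y":-0.01,"z":0,"hand":1},{"rx":0,"ry":0,"rz":0,"x":-0.01,"y":0,"z":0,"hand":1},{"rx":0,"ry":0,"rz":0,"x":0,"y":0,"z":-0.01,"hand":1},{"rx":0,"ry":0,"rz":0,"x":0,"y":0,"z":-0.01,"hand":1},{"rx":0,"ry":0,"rz":0,"x":0,"y":0,"z":0,"hand":1},{"rx":0,"ry":0,"rz":0,"x":0,"y":0,"z":0,"hand":1},{"rx":0,"ry":0,"rz":0,"x":0,"y":0,"z":0,"hand":1},{"rx":0,"ry":0,"rz":0,"x":0,"y":0,"z":0,"hand":1},{"rx":0,"ry":0,"rz":0,"x":0,"y":0,"z":0,"hand":1},{"rx":0,"ry":0,"rz":0,"x":0,"y":0,"z":0,"hand":1}]'; python3 s.py
```

```text
time_s: 18.65
ee_pos: [0.5091, 0.1872, 0.1815]
tcp_rot: [[0.139, 0.99, 0.001], [0.99, -0.139, 0.001], [0.001, 0.001, -1.0]]
force: [-0.7, -2.0, 5.7]
finger_gap: 0.134
gripper_force: 30.0
18.65 [0.5091 0.1872 0.1815] tooly -8.01 F [-0.65 -1.95  5.67] M [-0.119  0.124 -0.017] gap 0.134
M about stand x,y [-0.134  0.107] tilt about x (deg) -0.05
```

```bash
python3 -m handwheel '[{"rx":0,"ry":0,"rz":0,"x":-0.01,"y":-0.01,"z":-0.01,"hand":1},{"rx":0,"ry":0,"rz":0,"x":0,"y":0,"z":-0.01,"hand":1},{"rx":0,"ry":0,"rz":0,"x":0,"y":0,"z":-0.01,"hand":1},{"rx":0,"ry":0,"rz":0,"x":0,"y":0,"z":-0.01,"hand":1},{"rx":0,"ry":0,"rz":0,"x":0,"y":0,"z":0,"hand":1},{"rx":0,"ry":0,"rz":0,"x":0,"y":0,"z":0,"hand":1},{"rx":0,"ry":0,"rz":0,"x":0,"y":0,"z":0,"hand":1},{"rx":0,"ry":0,"rz":0,"x":0,"y":0,"z":0,"hand":1},{"rx":0,"ry":0,"rz":0,"x":0,"y":0,"z":0,"hand":1},{"rx":0,"ry":0,"rz":0,"x":0,"y":0,"z":0,"hand":1}]'; python3 s.py; python3 d.py e2|grep rail
```

```text
time_s: 19.65
ee_pos: [0.5091, 0.1872, 0.1814]
tcp_rot: [[0.139, 0.99, 0.002], [0.99, -0.139, 0.002], [0.002, 0.002, -1.0]]
force: [-1.5, -2.6, 10.6]
finger_gap: 0.139
gripper_force: 30.0
19.65 [0.5091 0.1872 0.1814] tooly -8.0 F [-1.46 -2.65 10.55] M [-0.252  0.496 -0.012] gap 0.139
M about stand x,y [-0.317  0.458] tilt about x (deg) -0.11
wrist rail 1 2479 [  1.4 102.2 154.7] ymax 85.0 128.0 ztop 158.9
scene rail 1 21 [ 19.6 104.5 148.8] ymax 92.0 130.0 ztop 157.0
scene rail -1 116 [   4.8 -102.7  152. ] ymax -129.0 -85.0 ztop 157.3
side rail 1 62 [  9.8  96.9 149.8] ymax 89.0 126.0 ztop 156.7
side rail -1 111 [   4.1 -107.7  151.3] ymax -130.0 -86.0 ztop 158.3
```

```bash
for i in 1 2 3; do python3 s.py; python3 - <<'E'
from cell import bot
bot.get_image("side")
E
done
python3 - <<'E'
import cv2,numpy as np
a=cv2.imread("pics/e2_scene.png");b=cv2.imread("pics/e2_side.png");c=cv2.imread("pics/e2_wrist.png")
f=lambda a:cv2.resize(a[80:220,230:390],(400,350),interpolation=cv2.INTER_CUBIC)
cv2.imwrite("pics/v5.png",np.hstack([f(a),f(b)])); cv2.imwrite("pics/v6.png",cv2.resize(c[0:250,180:420],(768,800))[:600])
E
```

```text
19.8 [0.5091 0.1872 0.1814] tooly -8.0 F [-2.41 -1.6  11.21] M [-0.233  0.493 -0.053] gap 0.133
M about stand x,y [-0.298  0.456] tilt about x (deg) -0.11
19.85 [0.5091 0.1872 0.1814] tooly -8.0 F [-1.35 -1.2  11.52] M [-0.218  0.458  0.024] gap 0.136
M about stand x,y [-0.279  0.424] tilt about x (deg) -0.11
19.9 [0.5091 0.1872 0.1814] tooly -8.0 F [-1.96 -2.41 11.81] M [-0.243  0.503  0.006] gap 0.135
M about stand x,y [-0.309  0.465] tilt about x (deg) -0.11
```

View pics/v5.png

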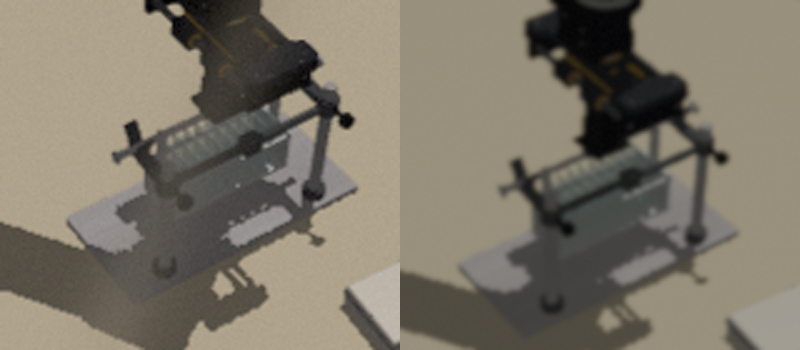

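View pics/v6.png

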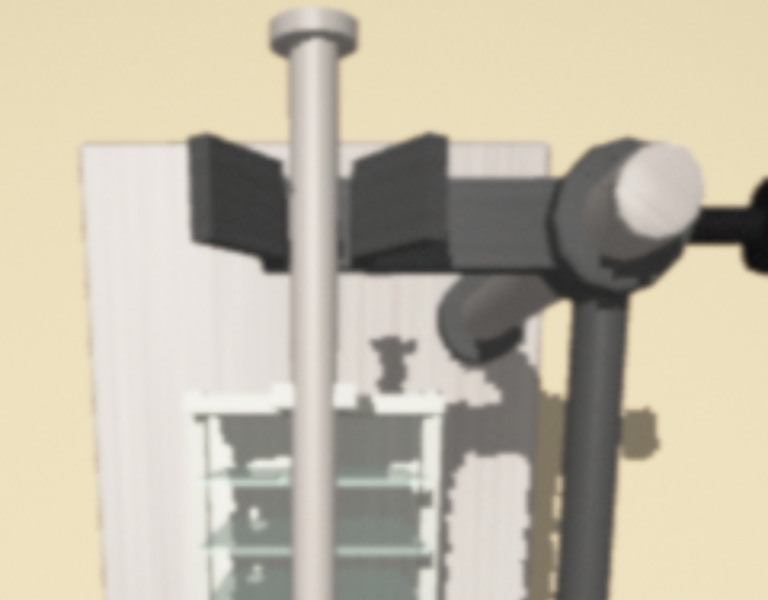

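```bash
python3 -m handwheel '[{"rx":0,"ry":0,"rz":0,"x":0,"y":-0.01,"z":-0.01,"hand":1},{"rx":0,"ry":0,"rz":0,"x":0,"y":0,"z":0,"hand":1},{"rx":0,"ry":0,"rz":0,"x":0,"y":0,"z":0,"hand":1},{"rx":0,"ry":0,"rz":0,"x":0,"y":0,"z":0,"hand":1},{"rx":0,"ry":0,"rz":0,"x":0,"y":0,"z":0,"hand":1},{"rx":0,"ry":0,"rz":0,"x":0,"y":0,"z":0,"hand":1},{"rx":0,"ry":0,"rz":0,"x":0,"y":0,"z":0,"hand":1},{"rx":0,"ry":0,"rz":0,"x":0,"y":0,"z":0,"hand":1},{"rx":0,"ry":0,"rz":0,"x":0,"y":0,"z":0,"hand":1},{"rx":0,"ry":0,"rz":0,"x":0,"y":0,"z":0,"hand":1}]'; python3 s.py
```

```text
time_s: 20.95
ee_pos: [0.5091, 0.1872, 0.1814]
tcp_rot: [[0.139, 0.99, 0.002], [0.99, -0.139, 0.002], [0.002, 0.002, -1.0]]
force: [-1.7, -0.9, 12.1]
finger_gap: 0.137
gripper_force: 30.0
20.95 [0.5091 0.1872 0.1814] tooly -7.99 F [-1.74 -0.91 12.1 ] M [-0.212  0.616  0.027] gap 0.137
M about stand x,y [-0.294  0.581] tilt about x (deg) -0.13
```

```bash
python3 -m handwheel '[{"rx":0,"ry":0,"rz":0,"x":0,"y":0,"z":0.01,"hand":1},{"rx":0,"ry":0,"rz":0,"x":0,"y":0,"z":0.01,"hand":1},{"rx":0,"ry":0,"rz":0,"x":0,"y":0,"z":0.01,"hand":1},{"rx":0,"ry":0,"rz":0,"x":0,"y":0,"z":0.01,"hand":1},{"rx":0,"ry":0,"rz":0,"x":0,"y":0,"z":0.01,"hand":1},{"rx":0,"ry":0,"rz":0,"x":0,"y":0,"z":0.01,"hand":1},{"rx":0,"ry":0,"rz":0,"x":0,"y":0,"z":0.01,"hand":1},{"rx":0,"ry":0,"rz":0,"x":0,"y":0,"z":0,"hand":1},{"rx":0,"ry":0,"rz":0,"x":0,"y":0,"z":0,"hand":1},{"rx":0,"ry":0,"rz":0,"x":0,"y":0,"z":0,"hand":1}]'; python3 s.py
```

```text
time_s: 21.95
ee_pos: [0.5088, 0.1871, 0.1816]
tcp_rot: [[0.139, 0.99, 0.002], [0.99, -0.139, 0.001], [0.001, 0.001, -1.0]]
force: [3.4, 2.1, 3.4]
finger_gap: 0.138
gripper_force: 30.0
21.95 [0.5088 0.1871 0.1816] tooly -7.99 F [3.37 2.09 3.39] M [ 0.779 -0.808  0.011] gap 0.138
M about stand x,y [ 0.882 -0.695] tilt about x (deg) -0.07
```

```bash
python3 -m handwheel '[{"rx":0,"ry":0,"rz":0,"x":0.01,"y":0.01,"z":0,"hand":1},{"rx":0,"ry":0,"rz":0,"x":0.01,"y":0,"z":0.01,"hand":1},{"rx":0,"ry":0,"rz":0,"x":0,"y":0,"z":0,"hand":1},{"rx":0,"ry":0,"rz":0,"x":0,"y":0,"z":0,"hand":1},{"rx":0,"ry":0,"rz":0,"x":0,"y":0,"z":0,"hand":1},{"rx":0,"ry":0,"rz":0,"x":0,"y":0,"z":0,"hand":0.6},{"rx":0,"ry":0,"rz":0,"x":0,"y":0,"z":0,"hand":0.4},{"rx":0,"ry":0,"rz":0,"x":0,"y":0,"z":0,"hand":0.3},{"rx":0,"ry":0,"rz":0,"x":0,"y":0,"z":0,"hand":0.3},{"rx":0,"ry":0,"rz":0,"x":0,"y":0,"z":0,"hand":0.3}]'; python3 s.py
```

```text
time_s: 22.95
ee_pos: [0.5085, 0.1864, 0.1812]
tcp_rot: [[0.139, 0.99, -0.001], [0.99, -0.139, -0.001], [-0.001, -0.001, -1.0]]
force: [0.1, -0.3, -0.5]
finger_gap: 0.341
gripper_force: 0.0
22.95 [0.5085 0.1864 0.1812] tooly -8.0 F [ 0.15 -0.28 -0.48] M [-0.083  0.036  0.016] gap 0.341
M about stand x,y [-0.087  0.024] tilt about x (deg) 0.05
```

Free of the handle; retreat straight up.

```bash
python3 -m handwheel '[{"rx":0,"ry":0,"rz":0,"x":0,"y":0,"z":0.1,"hand":0.3},{"rx":0,"ry":0,"rz":0,"x":0,"y":0,"z":0.3,"hand":0.3},{"rx":0,"ry":0,"rz":0,"x":0,"y":0,"z":0.5,"hand":0.3},{"rx":0,"ry":0,"rz":0,"x":0,"y":0,"z":0.8,"hand":0.3},{"rx":0,"ry":0,"rz":0,"x":0,"y":0,"z":1,"hand":0.3},{"rx":0,"ry":0,"rz":0,"x":0,"y":0,"z":1,"hand":0.3},{"rx":0,"ry":0,"rz":0,"x":0,"y":0,"z":0.6,"hand":0.3},{"rx":0,"ry":0,"rz":0,"x":0,"y":0,"z":0.2,"hand":0.3},{"rx":0,"ry":0,"rz":0,"x":0,"y":0,"z":0,"hand":0.3},{"rx":0,"ry":0,"rz":0,"x":0,"y":0,"z":0,"hand":0.3}]'; python3 d.py e3|grep rail; python3 - <<'E'
import cv2,numpy as np
from h import *
for k in ["scene","wrist"]:
    P=np.load(f"e3_{k}P.npy"); 
    for s in (1,-1):
        q=P[(abs(P[:,0])<6)&(P[:,1]*s>110)&(P[:,1]*s<124)&(P[:,2]>140)&(P[:,2]<165)]
        if len(q): print(k,s,len(q),q.mean(0).round(1),q[:,2].max().round(1))
    q=P[(abs(P[:,0])<12)&(abs(P[:,1])<40)&(P[:,2]>190)&(P[:,2]<210)]
    if len(q): print(k,"handle top",len(q),q.mean(0).round(1))
a=cv2.imread("pics/e3_scene.png");c=cv2.imread("pics/e3_wrist.png")
f=lambda a:cv2.resize(a[60:220,220:400],(450,400),interpolation=cv2.INTER_CUBIC)
cv2.imwrite("pics/v7.png",np.hstack([f(a),cv2.resize(c[0:250,180:420],(350,400))]))
E
python3 s.py
```

```text
time_s: 23.95
ee_pos: [0.5085, 0.1866, 0.3159]
tcp_rot: [[0.139, 0.99, -0.001], [0.99, -0.139, -0.001], [-0.001, -0.001, -1.0]]
force: [0.8, 0.0, 0.2]
finger_gap: 0.35
gripper_force: 0.0
scene 1 8 [  1.5 117.9 157.2] 160.1
scene -1 13 [   2.7 -117.   154. ] 158.2
scene handle top 115 [  4.7  -0.8 198.3]
wrist 1 149 [  0.3 117.3 154.8] 156.9
wrist -1 79 [  -0.7 -117.   153.1] 155.1
wrist handle top 689 [ -0.4   0.6 200.5]
24.1 [0.5084 0.1865 0.3154] tooly -8.0 F [0.33 0.45 0.2 ] M [-0.12   0.062  0.019] gap 0.349
M about stand x,y [-0.128  0.045] tilt about x (deg) 0.08
```

View pics/v7.png

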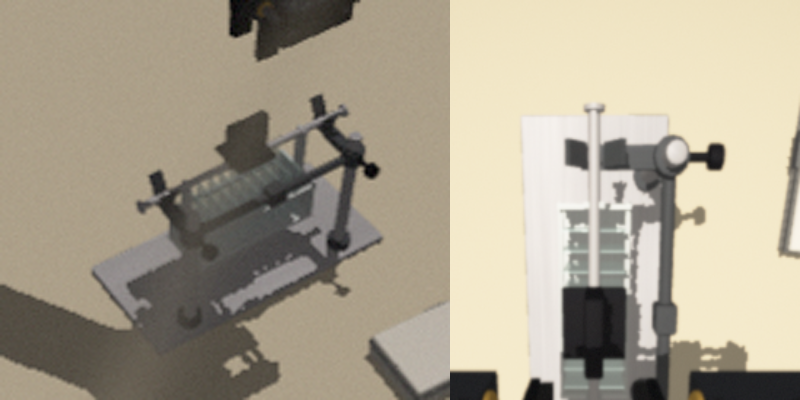

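```bash
python3 -m handwheel '[{"rx":0,"ry":0,"rz":0,"x":0,"y":0,"z":0,"hand":0.3},{"rx":0,"ry":0,"rz":0,"x":0,"y":0,"z":0,"hand":0.3},{"rx":0,"ry":0,"rz":0,"x":0,"y":0,"z":0,"hand":0.3},{"rx":0,"ry":0,"rz":0,"x":0,"y":0,"z":0,"hand":0.3},{"rx":0,"ry":0,"rz":0,"x":0,"y":0,"z":0,"hand":0.3},{"rx":0,"ry":0,"rz":0,"x":0,"y":0,"z":0,"hand":0.3},{"rx":0,"ry":0,"rz":0,"x":0,"y":0,"z":0,"hand":0.3},{"rx":0,"ry":0,"rz":0,"x":0,"y":0,"z":0,"hand":0.3},{"rx":0,"ry":0,"rz":0,"x":0,"y":0,"z":0,"hand":0.3},{"rx":0,"ry":0,"rz":0,"x":0,"y":0,"z":0,"hand":0.3}]' | head -1; python3 -c "
from cell import bot
print(bot.sign_off())"
```

```text
time_s: 25.1
the job is handed in; nothing more can be done
None
```

The rack is hanging in both hooks, tilted about 0.4° by the seat heights, and the job is handed in at about 25 s; I held about 15–16 N on the stand, with the load shared by both hooks as far as the wrist moment can tell, then released and backed clear, touching no bystander.

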